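# Clip a thumb slug into the sprung fork and butt it to the stop

## Task

Take the orange thumb slug off the two-slot rack, lay it along the blue slug clip and press it straight down past the sprung red roller jaw until it is fully home in both forks and the jaw has closed over it. Slide it along the clip until its end butts against the yellow stop, without shifting the stop, and let go. Leave the black slug and everything else on the counter where they are.

Things in the scene. Friction and masses are not known exactly. Their poses are not given: they have to be found in the camera images.
- slug_orange: Orange urethane thumb slug, the rod to be clipped: a plain cylinder 32 mm in diameter and 140 mm long, about 0.12 kg, both ends alike. Origin at its middle on its axis; its x axis runs along the cylinder.
- slug_black: Black slug of the same size and frame, in the other slot of the rack. Not to be moved.
- rack: Black and grey slug rack, base 130 x 200 x 6 mm, fixed; place varies. Origin on the counter under its centre, z up. Slots along its x at y = +55 and -55 mm; a slug lies in each (which one varies) on 16 mm long V blocks at x = +45 and -45 mm, slug axis 35 mm above the counter; between the V blocks the room under the slug is free down to the plate.
- clip: Blue slug clip, fixed; place varies. Origin on the counter midway between the forks, z up, x along the clip to the stop. Base 12 mm thick, x -75 to 125, y -55 to 55 mm. Two 14 mm thick forks at x = +44 and -44 mm: V seat, fixed prong on the -y side (inner face y = -17, flared top z = 86 mm). Between them (74 mm clear) nothing is over 24 mm high: room for fingers holding the slug's middle.
- seat (a point): Where the slug's axis lies when fully seated: in the clip's frame x = 0, y = 0, z = 50 mm above the counter; axes as clip. The slug seats parallel to the clip's x axis.
- jaw (a joint): Angle (rad) of the sprung red jaw: 0 closed, grows as it swings to the clip's +y, at most 0.6. Hinge line along x at y = 24, z = 20 mm; an arm at each fork ends in a roller. A slug pressed down on the middle line meets the rollers with its axis at z = 84 mm and opens the jaw to about 0.15 against some 15 N in all; below z = 67 mm it swings shut, and is back at 0 when the slug is seated.
- roller (a point): Centre of the white jaw roller (12 mm diameter, free to turn) at the fork nearest the stop; jaw shut, it is at x = 44, y = 15, z = 67 mm in the clip's frame. Its twin is at x = -44 mm. A seated slug has under 1 mm of play below the rollers and, let go, slides along with 1 to 2 N. Behind the rear fork (x below -51 mm) nothing is over 24 mm high.
- stop_face (a point): Middle of the face of the yellow stop plate (40 mm wide, top 72 mm above the counter), 50 mm above the counter, axes as clip; it looks to the clip's -x. Clamped at a place that varies, 70 to 84 mm from seat along x; it holds against 60 N. With the slug's end on it the slug's origin is 70 mm from this point.
- turntable: Oak turntable (270 mm diameter, 30 mm high) with the cracked purple ball (216 mm diameter, top 260 mm above the counter), fixed. Origin on the counter under its centre.
- pin_locator: Steel pin locator, round foot 44 mm in diameter with an upright pin, 60 mm high, loose. Origin at the centre of its underside. Not to be moved.
- grip_tester: Green rubber grip tester, 100 x 38 x 28 mm, loose. Origin at the centre of its underside. Not to be moved.
- span_bar: Aluminium span bar with a steel slider, 150 x 34 x 14 mm, loose. Origin at the centre of its underside. Not to be moved.
- insert_cup: Blue open cup, 76 mm in diameter, 55 mm high, loose. Origin at the centre of its underside. Not to be moved.
- tape_roll: White tape roll lying flat, 60 mm in diameter, 25 mm high, loose. Origin at the centre of its underside. Not to be moved.
There are look-alikes about, which are no part of the job. What is meant by the slug_orange is not brown, and is the larger of those in its own colour. There is more than one size of the clip; the job needs the smaller.

How it is judged:
On the way, in this order (a step that is already met when the one before it is completed fails the run):
1. the orange slug is lifted clear of the rack, 30 mm or more (height (world z) of slug_orange above 0.065 m), for 0.1 s.
2. the slug is pressed down between the forks and opens the jaw by 0.05 rad or more (value of joint jaw above 0.05 rad and distance between slug_orange and seat below 0.06 m and angle between the x axis of slug_orange and the x axis of clip, either way round below 0.15 rad), for 0.02 s.
At the end, for the whole second after the job is handed in: Orange slug released, at rest in both forks: axis within 2.5 mm of the seat line in height and sideways and 0.05 rad along it, jaw below 0.03 rad, its end within 2.5 mm of the stop face; stop within 4 mm, black slug and other loose things within 20 mm of their starts (z of slug_orange in the frame of seat between -0.0025 and 0.0025 m and y of slug_orange in the frame of seat between -0.0025 and 0.0025 m and angle between the x axis of slug_orange and the x axis of clip, either way round below 0.05 rad and value of joint jaw below 0.03 rad and x of slug_orange in the frame of stop_face between -0.0725 and -0.0675 m and linear speed of slug_orange below 0.01 m/s and distance of stop_face from where it was at the start of the episode below 0.004 m and distance of each of slug_black, pin_locator, grip_tester, span_bar, insert_cup, tape_roll from where it was at the start of the episode below 0.02 m); the robot touches nothing.
It fails at once if the stop is shifted by more than 4 mm (distance of stop_face from where it was at the start of the episode above 0.004 m).
It fails at once if the black slug or another bystander is moved by more than 20 mm (distance of any of slug_black, pin_locator, grip_tester, span_bar, insert_cup, tape_roll from where it was at the start of the episode above 0.02 m).
It also fails if it takes over 61 s, if anything falls off the work surface, if the arm or the gripper's body presses on something with over 40 N, if the wrist force passes 120 N, or if a joint passes its speed limit or range.

## Robot

A 7-joint arm with a two-finger parallel gripper is mounted at the origin on the work surface. World frame = base frame: x ahead of the robot, y to its left, z up, the work surface at z = 0. Lengths are in m, angles in rad, forces in N, time in s.
With the tool pointing down it reaches from about 0.425 to 0.975 m from the base axis. Payload 16.7 kg.
Tool frame: the origin (TCP) lies at the very end of the fingers, on their centre line; the grasp point (between the pads) lies 19 mm behind it; z points along the fingers, y is the line along which they close (so a half turn about z gives the same grasp; the last joint's range is limited). The gripper opens to 85 mm and grips with 20 to 120 N. Pads are 22 mm wide; open, the fingers measure 114 mm over their backs; the gripper's body (76 mm by 85 mm) begins 54 mm behind the grasp point. The pads swing forward as they close: fully open they stand 13 mm farther back than shut.
Start: joints at [-1.44, 0.426, 0.074, 1.606, -0.034, 1.111, -0.067], TCP at [0.186, 0.649, 0.231] pointing down, gripper open.
Joint ranges: [-2.85, 2.85], [-0.5, 2.14], [-1.23, 1.37], [0.21, 2.46], [-1.02, 4.16], [0.16, 2.05], [-2.73, 2.73]. Speed limits (rad/s): [1.89, 1.89, 2.39, 2.39, 3.01, 3.01, 3.01].

## Interface

Orientations are given as a unit quaternion [w, x, y, z].
In Python, from plant import env gives the robot as it stands.
- The arm moves only by the tool apply_moves, never from a script. Its argument "rows" is a list of rows, each a list of 3 entries, a list of its own where there are three numbers: the shift along the world's x, y, z in cm, then the turn, a rotation vector about the world's x, y, z in rad, then the closure, from 0 (fully open) to 1 (shut). In form: [[[tx, ty, tz], [wx, wy, wz], claw], ...]. A call has exactly 5 rows; each row is the pose to reach, as a shift and turn from the pose commanded when the call began; what a row does not reach only later rows make up. A row lasts 1/12 s, in which the tool goes at most 41.7 mm and 7.16 degrees, less where a joint would pass 70% of its speed; a pose out of reach is approached as far as the arm can. A call with a gripper value outside its range is refused whole. The fingers move at their own pace and stop on an object; the grip force is fixed at half the most. Time passes only in rows, so rows that repeat a pose let the fingers close, or fill a call up. It gives the time, the measured TCP pose, the force, the opening and the grip force at its end, in the units of the state.
- env.sense(): the state, without advancing time (a new reading comes with each control period).
- env.read_camera(name): name is "side" or "top" or "wrist"; returns the picture (420x560x3 uint8, red, green, blue); there is no depth.
- env.camera_info(name): a dict with "mtx" (3x3 intrinsics, pixels), "R" (3x3) and "t" (3): a world point X has camera coordinates R X + t. Camera axes: x right, y down, z forward; pixel columns grow to the right and rows downward; lengths in m; the calibration is good to about 2 mm. A picture is of the moment at which its call begins: read the wrist's pose just before it. camera_info takes no time and is no camera call; for the wrist camera it gives the pose at the moment of the call.
- env.job_done(): hands the job in; it is judged then, once.
The state is a dict: "time": time; "qpos": joint angles; "qvel": joint speeds; "joint_torque": joint torques, N m; "tcp_pos": TCP position; "tcp_rot": TCP orientation; "contact_force": force on the tool from outside, world axes, zero at the start; "moment": the same for the moment, N m; "opening": finger opening in m; "grip_force": force on a finger pad.
Only numpy, scipy, OpenCV 4.12 (cv2) and the standard library are available. Lean on these libraries where they do the work, as an engineer would, in place of code of your own. Each camera call takes 0.05 s, during which the arm holds its last target. There are 200 camera calls.

## Working session

There is one attempt and no reset: what is moved stays moved. The work goes in short steps, Python scripts to look and compute and a tool call to move; the robot and the scene stay as the last step left them, time stands still between calls to the robot, and variables do not carry over. Pictures are saved under pics/ and viewed, at most 10 in all, crops included, and the job is handed in when it is done.

Besides the shell and the picture viewer there is one more tool, called after "Request:" as name(argument=value, ...), one argument or row to a line, values as JSON. apply_moves: Moves the arm, as the interface text tells. Its arguments: {"type":"object","properties":{"rows":{"type":"array"}},"required":["rows"]}

```bash
mkdir -p pics; ls
python3 - <<'E'
from plant import env
import cv2,numpy as np
s=env.sense();print(s['time'],s['tcp_pos'],s['tcp_rot'],s['opening'])
for n in("side","top"):
    im=env.read_camera(n);cv2.imwrite(f'pics/{n}0.png',im[:,:,::-1])
    c=env.camera_info(n);print(n,c['mtx'].tolist(),(-c['R'].T@c['t']).round(3),c['R'].round(3).tolist())
E
```

```text
pics
0.0 [0.1863113  0.64835884 0.23059595] [-3.62625198e-05  1.39446149e-01  9.90229444e-01 -6.46341986e-04] 0.08528476250922408
side [[506.12429092245026, 0.0, 278.85820615032134], [0.0, 506.12429092245026, 214.07581490758756], [0.0, 0.0, 1.0]] [-0.144 -1.117  1.447] [[0.847, -0.531, -0.007], [-0.394, -0.62, -0.678], [0.355, 0.578, -0.735]]
top [[421.71554554370266, 0.0, 283.3291715587805], [0.0, 421.71554554370266, 208.3647262854248], [0.0, 0.0, 1.0]] [ 0.258 -0.027  1.321] [[0.012, -1.0, -0.001], [-0.981, -0.012, -0.195], [0.195, 0.003, -0.981]]
```

View pics/top0.png

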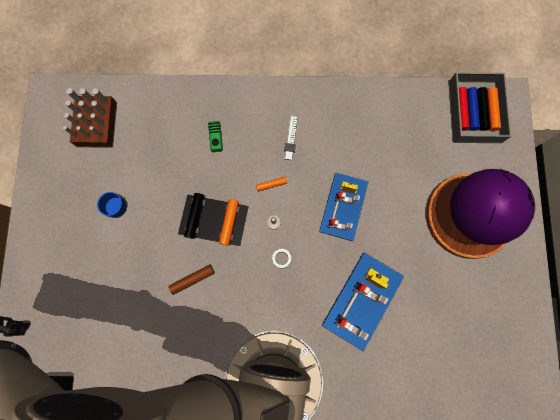

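View pics/side0.png

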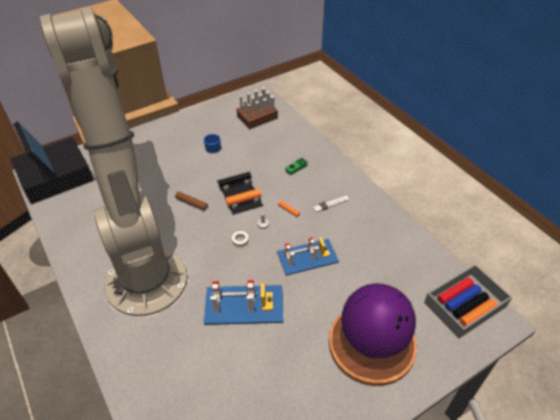

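Candidates for the orange slug, in top-view pixels:
- the orange rod in the rack at (229,222)
- a smaller loose orange rod at (271,184)
- an orange rod in the crate at (494,108)
- a brown rod at (191,279)

I choose the rod in the rack. The clips are at (345,207), the smaller, and (363,302), the larger; I choose the first. Next I measure from both views.

```bash
cat > h.py <<'E'
import cv2,numpy as np
from plant import env
def ray(c,p):
    d=c['R'].T@np.linalg.solve(c['mtx'],np.array([p[0],p[1],1.]));return -c['R'].T@c['t'],d
def plane(c,p,z):
    o,d=ray(c,p);return o+d*(z-o[2])/d[2]
def tri(obs):
    A=np.zeros((3,3));b=np.zeros(3)
    for c,p in obs:
        o,d=ray(c,p);d=d/np.linalg.norm(d);P=np.eye(3)-np.outer(d,d);A+=P;b+=P@o
    X=np.linalg.solve(A,b)
    return X,[np.linalg.norm(np.cross(X-ray(c,p)[0],ray(c,p)[1]/np.linalg.norm(ray(c,p)[1]))) for c,p in obs]
def proj(c,X):
    q=c['mtx']@(c['R']@np.asarray(X)+c['t']);return q[:2]/q[2]
COL=dict(orange=((5,150,120),(16,255,255)),blue=((100,150,60),(118,255,255)),yellow=((20,150,120),(32,255,255)),red=((172,150,100),(180,255,255)))
def mask(im,col):
    return cv2.inRange(cv2.cvtColor(im,cv2.COLOR_RGB2HSV),*[np.array(v) for v in COL[col]])
def blobs(im,col,amin=60):
    cs,_=cv2.findContours(mask(im,col),cv2.RETR_EXTERNAL,cv2.CHAIN_APPROX_NONE)
    return sorted([c for c in cs if cv2.contourArea(c)>amin],key=cv2.contourArea,reverse=True)
E
python3 - <<'E'
from h import *
for n in("top","side"):
    im=cv2.imread(f'pics/{n}0.png')[:,:,::-1].copy();c=env.camera_info(n)
    for col in("orange","blue","yellow"):
        for b in blobs(im,col,20):
            r=cv2.minAreaRect(b);bx=cv2.boxPoints(r)
            z={'orange':.035,'blue':.012,'yellow':.06}[col]
            w=np.array([plane(c,p,z)[:2] for p in bx]);L=[np.linalg.norm(w[0]-w[1]),np.linalg.norm(w[1]-w[2])]
            print(n,col,np.round(r[0]),np.round(L,3),w.mean(0).round(3))
E
```

```text
top orange [461. 221.] [0.191 0.268] [ 0.482 -0.57 ]
top orange [228. 222.] [0.142 0.032] [0.47  0.146]
top orange [494. 107.] [0.033 0.142] [ 0.858 -0.706]
top orange [271. 183.] [0.097 0.022] [0.592 0.017]
top orange [190. 279.] [0.136 0.012] [0.292 0.255]
top blue [363. 301.] [0.26  0.144] [ 0.236 -0.268]
top blue [344. 206.] [0.198 0.11 ] [ 0.528 -0.214]
top blue [110. 204.] [0.074 0.076] [0.527 0.529]
top blue [473. 107.] [0.032 0.143] [ 0.868 -0.649]
top yellow [378. 278.] [0.028 0.069] [ 0.303 -0.304]
top yellow [349. 185.] [0.013 0.047] [ 0.584 -0.225]
side orange [369. 355.] [0.185 0.262] [ 0.465 -0.639]
side orange [478. 311.] [0.153 0.031] [ 0.855 -0.71 ]
side orange [243. 196.] [0.14  0.048] [0.473 0.151]
side orange [288. 208.] [0.022 0.097] [0.587 0.001]
side orange [190. 199.] [0.017 0.129] [0.289 0.246]
side blue [441. 112.] [1.479 1.996] [1.714 0.332]
side blue [226. 310.] [0.139 0.094] [ 0.176 -0.258]
side blue [463. 298.] [0.147 0.032] [ 0.869 -0.641]
side blue [212. 143.] [0.06  0.109] [0.53  0.536]
side blue [274. 304.] [0.044 0.133] [ 0.323 -0.322]
side blue [303. 262.] [0.088 0.051] [ 0.5   -0.233]
side blue [324. 262.] [0.039 0.022] [ 0.563 -0.268]
side yellow [266. 296.] [0.03  0.096] [ 0.301 -0.312]
```

Run:
```python
from h import *
C={n:env.camera_info(n) for n in("top","side","wrist")}
obs={}
for n,t in(("top",(228,222)),("side",(243,196))):
    im=cv2.imread(f'pics/{n}0.png')[:,:,::-1].copy()
    b=[b for b in blobs(im,'orange') if np.hypot(*(np.array(cv2.minAreaRect(b)[0])-t))<6][0]
    p=b[:,0].astype(float);vx,vy,x,y=cv2.fitLine(b,cv2.DIST_L2,0,.01,.01).ravel();print(n,vx,vy)
    r=cv2.minAreaRect(b);m=np.array(r[0]);s=((p-m)@[vx,vy])
    for z in(.035,.045): 
      w=[plane(C[n],m+k*np.array([vx,vy]),z) for k in(s.min(),s.max())];d=w[1]-w[0]
      print(z,w[0].round(4),w[1].round(4),'ang',np.degrees(np.arctan2(d[1],d[0])))
    obs[n]=m
print(tri([(C[n],obs[n]) for n in obs]))
im=cv2.imread('pics/top0.png')[:,:,::-1].copy()
for b in blobs(im,'blue')[:2]:
    bx=cv2.boxPoints(cv2.minAreaRect(b));print([plane(C['top'],p,.012)[:2].round(4) for p in bx])
w=C['wrist'];print(w['mtx'],-w['R'].T@w['t'],w['R'].round(3))
```

```text
top 0.21629672 -0.97632766
0.035 [0.4004 0.1587 0.035 ] [0.54   0.1335 0.035 ] ang -10.255466518518137
0.045 [0.3993 0.1573 0.045 ] [0.5378 0.1322 0.045 ] ang -10.25546651851813
side 0.9663275 -0.25731528
0.035 [0.4043 0.1647 0.035 ] [0.5407 0.1368 0.035 ] ang -11.56102810435707
0.045 [0.4004 0.1557 0.045 ] [0.5358 0.128  0.045 ] ang -11.561028104357158
(array([0.46877913, 0.14526636, 0.04138009]), [np.float64(0.00038097417952299935), np.float64(0.0003809741795230905)])
[array([ 0.1581, -0.1393]), array([ 0.3819, -0.2719]), array([ 0.3106, -0.3975]), array([ 0.0915, -0.2622])]
[array([ 0.4464, -0.135 ]), array([ 0.6372, -0.1872]), array([ 0.6083, -0.2934]), array([ 0.4191, -0.2385])]
[[368.20548918   0.         278.82934997]
 [  0.         368.20548918 213.81217422]
 [  0.           0.           1.        ]] [0.10649222 0.67103412 0.37402185] [[ 0.276  0.961 -0.002]
 [ 0.911 -0.261  0.319]
 [ 0.307 -0.09  -0.948]]
```

Request:
apply_moves(
  rows=[
    [[1.9,-3.35,0],[0,0,0.02],0],
    [[3.8,-6.7,0],[0,0,0.04],0],
    [[5.7,-10.05,0],[0,0,0.06],0],
    [[7.6,-13.4,0],[0,0,0.08],0],
    [[9.5,-16.75,0],[0,0,0.096],0],
  ],
)

```text
time: 0.52
tcp_pos: [0.2819, 0.4793, 0.231]
tcp_rot: [-0.0, 0.091, 0.996, -0.0]
contact_force: [1.0, 0.1, -0.4]
opening: 0.0857
grip_force: 0.0
```

Request:
apply_moves(
  rows=[
    [[1.9,-3.35,0],[0,0,0],0],
    [[3.8,-6.7,0],[0,0,0],0],
    [[5.7,-10.05,0],[0,0,0],0],
    [[7.6,-13.4,0],[0,0,0],0],
    [[9.5,-16.75,0],[0,0,0],0],
  ],
)

```text
time: 0.93
tcp_pos: [0.3769, 0.3118, 0.2313]
tcp_rot: [-0.0, 0.092, 0.996, 0.0]
contact_force: [0.9, 1.3, 0.6]
opening: 0.0854
grip_force: 0.0
```

Request:
apply_moves(
  rows=[
    [[1.9,-3.35,0],[0,0,0],0],
    [[3.8,-6.7,0],[0,0,0],0],
    [[5.7,-10.05,0],[0,0,0],0],
    [[7.6,-13.4,0],[0,0,0],0],
    [[9.4,-16.75,0],[0,0,0],0],
  ],
)

```text
time: 1.35
tcp_pos: [0.4709, 0.1443, 0.2314]
tcp_rot: [0.0, 0.092, 0.996, 0.0]
contact_force: [0.3, 0.9, 0.3]
opening: 0.0855
grip_force: 0.0
```

```bash
cat > look.py <<'E'
from h import *
import sys,pickle
def look(tag):
    s=env.sense();c=env.camera_info('wrist');im=env.read_camera('wrist')
    cv2.imwrite(f'pics/{tag}.png',im[:,:,::-1]);pickle.dump(c,open(f'pics/{tag}.pkl','wb'))
    print('t',s['time'],'tcp',np.round(s['tcp_pos'],4),'q',np.round(s['tcp_rot'],4),'J',np.round(s['qpos'],2),'F',np.round(s['contact_force'],1),'qv',np.abs(s['qvel']).max().round(3))
    return im,c
def load(tag): return cv2.imread(f'pics/{tag}.png')[:,:,::-1].copy(),pickle.load(open(f'pics/{tag}.pkl','rb'))
if __name__=='__main__': look(sys.argv[1])
E
python3 look.py w1
```

```text
t 1.35 tcp [0.4709 0.1443 0.2314] q [0.000e+00 9.180e-02 9.958e-01 1.000e-04] J [-0.78  0.12  0.38  2.02 -0.05  1.    1.02] F [0.3 0.9 0.3] qv 1.05
```

View pics/w1.png

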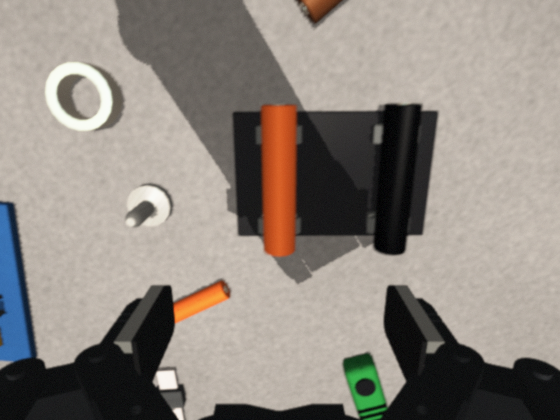

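The picture shows the rack's orange slug at (280,180), the black slug at (398,178), the small orange rod at (203,298) and the brown rod at (320,5). The 140 mm orange rod in the rack is the target. I take a settled view here, then a second one 8 cm lower.

```bash
python3 look.py w2
```

```text
t 1.4 tcp [0.4738 0.1377 0.2316] q [ 8.000e-04  9.490e-02  9.955e-01 -7.000e-04] J [-0.77  0.12  0.39  2.02 -0.05  1.    1.03] F [ 1.6 -9.4 -0.6] qv 0.182
```

Request:
apply_moves(
  rows=[
    [[1.2,0,-2],[0,0,0],0],
    [[2.5,0,-4],[0,0,0],0],
    [[4,0,-6],[0,0,0],0],
    [[4,0,-6],[0,0,0],0],
    [[4,0,-6],[0,0,0],0],
  ],
)

```text
time: 1.87
tcp_pos: [0.5099, 0.1459, 0.1702]
tcp_rot: [-0.001, 0.092, 0.996, -0.001]
contact_force: [-0.2, -0.2, 0.6]
opening: 0.0854
grip_force: 0.0
```

```bash
python3 look.py w3
cat > slug.py <<'E'
from look import *
def ends(im,c,z=.035):
    "slug axis ends by rays through mask end midpoints; big orange blob"
    for b in blobs(im,'orange',1500)[:1]:
        r=cv2.minAreaRect(b);bx=cv2.boxPoints(r)
        if np.linalg.norm(bx[0]-bx[1])>np.linalg.norm(bx[1]-bx[2]): bx=np.roll(bx,1,0)
        return (bx[0]+bx[1])/2,(bx[2]+bx[3])/2,np.array(r[0])
if __name__=='__main__':
    O=[]
    for t in('w2','w3'):
        im,c=load(t);a,b,m=ends(im,c)
        if a[1]>b[1]:a,b=b,a
        A,B=plane(c,a,.035),plane(c,b,.035);d=B-A
        print(t,a.round(),b.round(),A.round(4),B.round(4),np.linalg.norm(d).round(4),'ang',np.degrees(np.arctan2(d[1],d[0])),'mid',plane(c,m,.035).round(4));O.append((c,a,b))
    print('near-end tri',tri([(c,a) for c,a,b in O]),'far',tri([(c,b) for c,a,b in O]))
E
python3 slug.py
```

```text
t 1.8667 tcp [0.5099 0.1459 0.1702] q [-0.0011  0.092   0.9958 -0.001 ] J [-0.73  0.27  0.38  2.01 -0.13  0.89  1.11] F [-0.2 -0.2  0.6] qv 0.045
w2 [286.  99.] [286. 250.] [0.4012 0.1573 0.035 ] [0.5441 0.1308 0.035 ] 0.1453 ang -10.508751276707912 mid [0.4679 0.1449 0.035 ]
w3 [267.  48.] [273. 244.] [0.3993 0.1575 0.035 ] [0.5449 0.1334 0.035 ] 0.1476 ang -9.371669463684475 mid [0.466  0.1465 0.035 ]
near-end tri (array([0.40078131, 0.15737726, 0.04867184]), [np.float64(0.00027462073246186205), np.float64(0.00027462073246188444)]) far (array([ 0.57004907,  0.12722366, -0.02401691]), [np.float64(0.000560474172458111), np.float64(0.0005604741724580829)])
```

Request:
apply_moves(
  rows=[
    [[-2,0,-2],[0,0,0],0],
    [[-4.1,0,-4],[0,0,0],0],
    [[-4.1,0,-7],[0,0,0],0],
    [[-4.1,0,-9.5],[0,0,0],0],
    [[-4.1,0,-11.5],[0,0,0],0],
  ],
)

```text
time: 2.33
tcp_pos: [0.4687, 0.1468, 0.056]
tcp_rot: [0.0, 0.091, 0.996, 0.001]
contact_force: [0.1, -0.6, 0.8]
opening: 0.0854
grip_force: 0.0
```

Request:
apply_moves(
  rows=[
    [[0,0,-1.5],[0,0,0],0],
    [[0,0,-3],[0,0,0],0],
    [[0,0,-3.9],[0,0,0],0],
    [[0,0,-3.9],[0,0,0],0],
    [[0,0,-3.9],[0,0,0],0.3],
  ],
)

```text
time: 2.75
tcp_pos: [0.4695, 0.1464, 0.0179]
tcp_rot: [0.0, 0.092, 0.996, 0.0]
contact_force: [0.2, -0.1, -0.6]
opening: 0.0753
grip_force: 0.0
```

Request:
apply_moves(
  rows=[
    [[0,0,0],[0,0,0],0.6],
    [[0,0,0],[0,0,0],0.8],
    [[0,0,0],[0,0,0],1],
    [[0,0,0],[0,0,0],1],
    [[0,0,0],[0,0,0],1],
  ],
)

```text
time: 3.17
tcp_pos: [0.4696, 0.1456, 0.0181]
tcp_rot: [0.0, 0.092, 0.996, -0.0]
contact_force: [-4.8, -5.7, 15.8]
opening: 0.0305
grip_force: 57.9
```

Request:
apply_moves(
  rows=[
    [[0,0,0],[0,0,0],1],
    [[0,0,0],[0,0,0],1],
    [[0,0,0],[0,0,0],1],
    [[0,0,0],[0,0,0],1],
    [[0,0,0.1],[0,0,0],1],
  ],
)

```text
time: 3.58
tcp_pos: [0.4695, 0.1458, 0.0188]
tcp_rot: [0.0, 0.092, 0.996, -0.0]
contact_force: [-0.2, -0.3, -2.2]
opening: 0.0302
grip_force: 59.3
```

Request:
apply_moves(
  rows=[
    [[0,0,2],[0,0,0],1],
    [[0,0,5],[0,0,0],1],
    [[0,0,9],[0,0,0],1],
    [[0,0,13],[0,0,0],1],
    [[0,-2,17],[0,0,0],1],
  ],
)

```text
time: 4.0
tcp_pos: [0.4693, 0.1299, 0.1879]
tcp_rot: [0.0, 0.09, 0.996, 0.0]
contact_force: [1.6, 0.8, -0.7]
opening: 0.0308
grip_force: 59.6
```

Request:
apply_moves(
  rows=[
    [[1,-3.5,2],[0,0,0],1],
    [[2,-7,4],[0,0,0],1],
    [[3,-10.5,5],[0,0,0],1],
    [[4,-14,5],[0,0,0],1],
    [[5,-17,5],[0,0,0],1],
  ],
)

```text
time: 4.42
tcp_pos: [0.5198, -0.0448, 0.2369]
tcp_rot: [0.001, 0.092, 0.996, 0.001]
contact_force: [0.7, 0.8, -1.5]
opening: 0.0303
grip_force: 59.6
```

Request:
apply_moves(
  rows=[
    [[1,-2,0],[0,0,0],1],
    [[2,-4,0],[0,0,0],1],
    [[3,-5,0],[0,0,0],1],
    [[3,-5,0],[0,0,0],1],
    [[3,-5,0],[0,0,0],1],
  ],
)

```text
time: 4.83
tcp_pos: [0.5493, -0.0929, 0.2354]
tcp_rot: [-0.0, 0.092, 0.996, -0.0]
contact_force: [0.2, 0.4, -1.0]
opening: 0.0301
grip_force: 59.7
```

```bash
python3 look.py c1
```

```text
t 4.8333 tcp [ 0.5493 -0.0929  0.2354] q [-2.000e-04  9.240e-02  9.957e-01 -2.000e-04] J [-0.43  0.25  0.57  1.89 -0.16  1.04  1.6 ] F [ 0.2  0.4 -1. ] qv 0.021
```

View pics/c1.png

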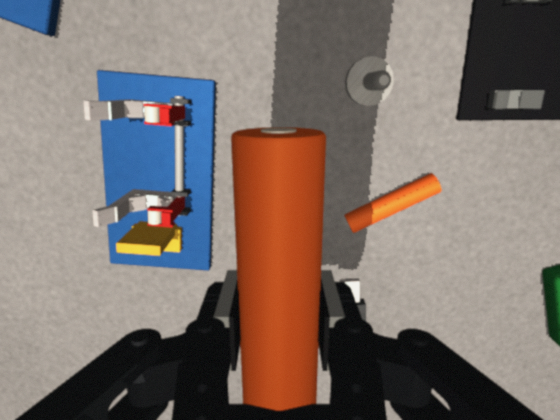

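The view shows the held slug square to the gripper. The small clip's base corners are at about (100,70), (215,80), (210,270) and (110,263), with the stop at (150,238) and the rollers at (152,113) and (155,215). I take a second view from the other side of the clip.

Request:
apply_moves(
  rows=[
    [[0,-3.8,0],[0,0,0],1],
    [[0,-7.6,0],[0,0,0],1],
    [[0,-11.4,0],[0,0,0],1],
    [[0,-15.2,0],[0,0,0],1],
    [[0,-19,0],[0,0,0],1],
  ],
)

```text
time: 5.3
tcp_pos: [0.5492, -0.2826, 0.2358]
tcp_rot: [0.0, 0.091, 0.996, 0.0]
contact_force: [0.9, 0.8, -0.9]
opening: 0.0307
grip_force: 59.7
```

Request:
apply_moves(
  rows=[
    [[0,-3,0],[0,0,0],1],
    [[0,-5,0],[0,0,0],1],
    [[0,-5,0],[0,0,0],1],
    [[0,-5,0],[0,0,0],1],
    [[0,-5,0],[0,0,0],1],
  ],
)

```text
time: 5.72
tcp_pos: [0.5496, -0.3309, 0.2354]
tcp_rot: [-0.0, 0.091, 0.996, 0.0]
contact_force: [0.1, 0.2, -1.9]
opening: 0.0307
grip_force: 59.8
```

```bash
python3 look.py c2
python3 - <<'E'
from look import *
for t in('c1','c2'):
    im,c=load(t)
    cand=[b for b in blobs(im,'blue',2000) if abs(plane(c,cv2.minAreaRect(b)[0],.012)[0]-.528)<.06]
    b=cv2.convexHull(cand[0]);r=cv2.minAreaRect(b)
    for e in(.01,.02,.03,.04):
        q=cv2.approxPolyDP(b,e*cv2.arcLength(b,True),True)[:,0]
        if len(q)<=4:break
    print(t,q.tolist(),[plane(c,p.astype(float),.012)[:2].round(4).tolist() for p in q])
a=[cv2.imread(f'pics/{t}.png') for t in('c1','c2')]
x=a[0][60:280,70:230];m=cv2.moments(q);u=int(q[:,0].mean());v=int(q[:,1].mean());y=a[1][max(0,v-110):v+110,max(0,u-80):u+80];print('off',max(0,u-80),max(0,v-110),y.shape)
y=cv2.copyMakeBorder(y,0,220-y.shape[0],0,160-y.shape[1],0)
cv2.imwrite('pics/crop1.png',cv2.resize(np.hstack([x,y]),(800,550),interpolation=2))
E
```

```text
t 5.7167 tcp [ 0.5496 -0.3309  0.2354] q [-1.000e-04  9.120e-02  9.958e-01  4.000e-04] J [-0.02  0.42  0.63  1.71 -0.27  1.1   2.07] F [ 0.1  0.2 -1.9] qv 0.013
c1 [[98, 71], [213, 81], [208, 268], [111, 261]] [[0.4203, -0.2405], [0.4484, -0.1374], [0.6367, -0.1895], [0.6089, -0.2922]]
c2 [[352, 18], [469, 30], [423, 232], [325, 224]] [[0.42, -0.2411], [0.4487, -0.1387], [0.6374, -0.1908], [0.6094, -0.2925]]
off 312 16 (220, 160, 3)
```

View pics/crop1.png

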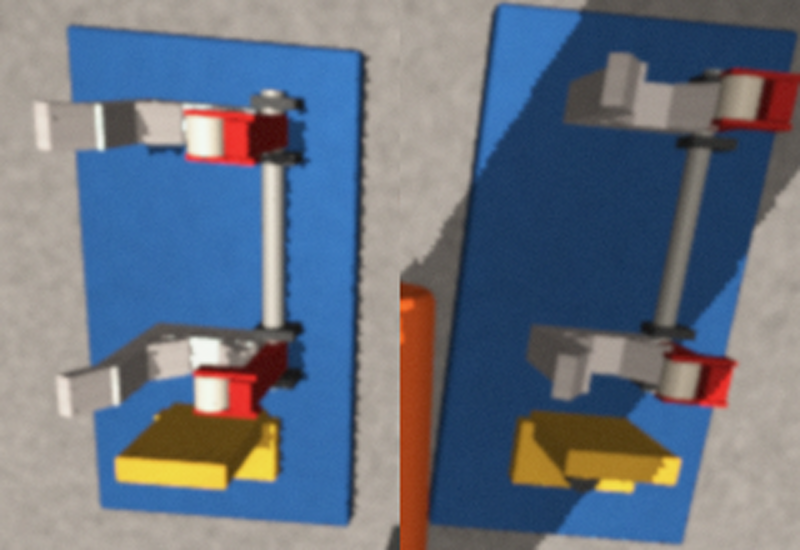

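The crop shows both rollers, the hinge rod, the forks and the stop. The stop's dark -x face has its top edge at about (116,243) to (161,246) in c1 and (378,196) to (424,199) in c2. I triangulate these points.

Run:
```python
from look import *
c1,c2=load('c1')[1],load('c2')[1]
B1=np.array([[0.4203,-0.2405],[0.4484,-0.1374],[0.6367,-0.1895],[0.6089,-0.2922]]);B2=np.array([[0.42,-0.2411],[0.4487,-0.1387],[0.6374,-0.1908],[0.6094,-0.2925]])
B=(B1+B2)/2;m=B.mean(0);d=(B[2]-B[1])+(B[3]-B[0]);u=d/np.linalg.norm(d)
e=B[1]-B[0]+B[2]-B[3];print('ang',np.degrees(np.arctan2(u[1],u[0])),np.degrees(np.arctan2(e[1],e[0]))-90,'L',np.linalg.norm(d)/2,np.linalg.norm(e)/2)
v=np.array([-u[1],u[0]]);o=m-.025*u;print('origin',o.round(4))
P={'rr':((152,112.8),(448,56)),'rf':((154,216),(424,168)),'s1':((116.4,243.2),(378.4,196.4)),'s2':((161.2,246),(424,198.8))}
for b in range(4): P['base%d'%b]=([[98,71],[213,81],[208,268],[111,261]][b],[[352,18],[469,30],[423,232],[325,224]][b])
for k,(a,b) in P.items():
    X,r=tri([(c1,a),(c2,b)]);w=X[:2]-o;print(k,X.round(4),'clip mm',(np.array([w@u,w@v,X[2]])*1e3).round(1),'res',(r[0]*1e3).round(1))
# held slug direction
t=env.sense();print(t['tcp_pos'])
```

```text
ang -15.353319037796824 -15.36033088134468 L 0.19573551830212116 0.1062711067270874
origin [ 0.5046 -0.2087]
rr [ 0.4666 -0.1827  0.0691] clip mm [-43.6  15.   69.1] res 0.6
rf [ 0.5517 -0.2065  0.0701] clip mm [44.8 14.7 70.1] res 0.3
s1 [ 0.5699 -0.2471  0.071 ] clip mm [ 73.1 -19.7  71. ] res 0.1
s2 [ 0.5798 -0.2081  0.0705] clip mm [72.3 20.5 70.5] res 0.5
base0 [ 0.42   -0.2409  0.0111] clip mm [-73.1 -53.4  11.1] res 0.2
base1 [ 0.4485 -0.1377  0.0101] clip mm [-72.9  53.6  10.1] res 0.1
base2 [ 0.638  -0.1902  0.01  ] clip mm [123.7  53.2  10. ] res 0.3
base3 [ 0.6093 -0.2925  0.0116] clip mm [123.1 -53.1  11.6] res 0.2
[ 0.54980342 -0.33069206  0.23553309]
```

Request:
apply_moves(
  rows=[
    [[-1.2,3.1,0],[0,0,-0.02],1],
    [[-2.4,6.2,0],[0,0,-0.04],1],
    [[-3.6,9.3,-1],[0,0,-0.06],1],
    [[-4.9,12.3,-3],[0,0,-0.085],1],
    [[-4.9,12.3,-6],[0,0,-0.085],1],
  ],
)

```text
time: 6.18
tcp_pos: [0.5003, -0.2025, 0.1766]
tcp_rot: [0.001, 0.131, 0.991, 0.002]
contact_force: [2.3, -0.1, -1.5]
opening: 0.0302
grip_force: 59.9
```

Request:
apply_moves(
  rows=[
    [[0,0,-3],[0,0,0],1],
    [[0,0,-5],[0,0,0],1],
    [[0,0,-6],[0,0,0],1],
    [[0,0,-6],[0,0,0],1],
    [[0,0,-6],[0,0,0],1],
  ],
)

```text
time: 6.6
tcp_pos: [0.5007, -0.2091, 0.1161]
tcp_rot: [-0.0, 0.134, 0.991, -0.0]
contact_force: [0.5, 0.7, -1.3]
opening: 0.0302
grip_force: 59.9
```

```bash
python3 look.py d1
python3 - <<'E'
from look import *
import math
s=env.sense();w,x,y,z=s['tcp_rot'];R=cv2.Rodrigues(np.array([0,0,0.]))[0]
from scipy.spatial.transform import Rotation as Ro
R=Ro.from_quat([x,y,z,w]).as_matrix();print('tool y ang',np.degrees(np.arctan2(R[1,1],R[0,1])))
im,c=load('d1');a=blobs(im,'orange',3000)[0][:,0].astype(float)
# left/right silhouette midline of the held slug by rows, onto axis height
h=s['tcp_pos'][2]+.017
rows=[r for r in range(int(a[:,1].min())+15,int(a[:,1].min())+95,10)]
mid=[]
for r in rows:
    xs=a[a[:,1]==r][:,0]; mid.append([(xs.min()+xs.max())/2,r])
W=np.array([plane(c,p,h) for p in mid]);f=np.polyfit(W[:,0],W[:,1],1)
print('axis ang',np.degrees(np.arctan(f[0])),'y at tcp x',np.polyval(f,s['tcp_pos'][0]),s['tcp_pos'])
print('top row',a[:,1].min(),'end',plane(c,(mid[0][0],a[:,1].min()),h+.016))
sd=env.read_camera('side');cv2.imwrite('pics/side1.png',cv2.resize(sd[200:320,230:390],(800,600),interpolation=cv2.INTER_CUBIC)[:,:,::-1])
E
```

```text
t 6.6 tcp [ 0.5007 -0.2091  0.1161] q [-0.      0.1337  0.991  -0.    ] J [-0.19  0.4   0.58  2.03 -0.3   0.79  1.87] F [ 0.5  0.7 -1.3] qv 0.02
tool y ang 74.61466277821681
axis ang -15.469507895819802 y at tcp x -0.21000808913037233 [ 0.5010614  -0.20941048  0.11667412]
top row 133.0 end [ 0.43207994 -0.19086151  0.14967412]
```

View pics/d1.png

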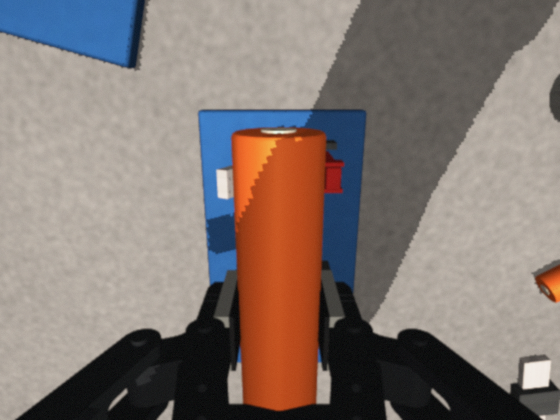

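The slug is square to the clip (-15.5° against -15.4°) and about 1.7 mm too far to -y. I correct that and press down.

Request:
apply_moves(
  rows=[
    [[0,0.17,-1],[0,0,0],1],
    [[0,0.17,-2],[0,0,0],1],
    [[0,0.17,-2.8],[0,0,0],1],
    [[0,0.17,-2.8],[0,0,0],1],
    [[0,0.17,-2.8],[0,0,0],1],
  ],
)

```text
time: 7.12
tcp_pos: [0.4999, -0.2078, 0.0869]
tcp_rot: [-0.001, 0.134, 0.991, -0.0]
contact_force: [-0.3, 0.8, -1.5]
opening: 0.0302
grip_force: 59.9
```

Request:
apply_moves(
  rows=[
    [[0,0,-0.5],[0,0,0],1],
    [[0,0,-1],[0,0,0],1],
    [[0,0,-1.5],[0,0,0],1],
    [[0,0,-1.8],[0,0,0],1],
    [[0,0,-2],[0,0,0],1],
  ],
)

```text
time: 7.53
tcp_pos: [0.5002, -0.2077, 0.067]
tcp_rot: [-0.0, 0.134, 0.991, -0.0]
contact_force: [-0.8, -0.8, -1.2]
opening: 0.0301
grip_force: 59.9
```

Request:
apply_moves(
  rows=[
    [[0,0,-0.4],[0,0,0],1],
    [[0,0,-0.8],[0,0,0],1],
    [[0,0,-1.2],[0,0,0],1],
    [[0,0,-1.4],[0,0,0],1],
    [[0,0,-1.4],[0,0,0],1],
  ],
)

```text
time: 7.95
tcp_pos: [0.5002, -0.2081, 0.0533]
tcp_rot: [-0.0, 0.134, 0.991, -0.0]
contact_force: [-0.4, -2.0, -4.3]
opening: 0.0301
grip_force: 59.6
```

Request:
apply_moves(
  rows=[
    [[0,0,-0.4],[0,0,0],1],
    [[0,0,-0.8],[0,0,0],1],
    [[0,0,-1.2],[0,0,0],1],
    [[0,0,-1.6],[0,0,0],1],
    [[0,0,-1.7],[0,0,0],1],
  ],
)

```text
time: 8.37
tcp_pos: [0.5002, -0.208, 0.0356]
tcp_rot: [-0.0, 0.134, 0.991, -0.0]
contact_force: [-1.0, -4.5, -4.7]
opening: 0.0303
grip_force: 59.7
```

Request:
apply_moves(
  rows=[
    [[0,0,-0.1],[0,0,0],1],
    [[0,0,-0.2],[0,0,0],1],
    [[0,0,-0.25],[0,0,0],1],
    [[0,0,-0.25],[0,0,0],1],
    [[0,0,-0.25],[0,0,0],1],
  ],
)

```text
time: 8.78
tcp_pos: [0.5006, -0.2075, 0.0341]
tcp_rot: [0.0, 0.134, 0.991, 0.0]
contact_force: [-0.4, 0.1, -0.4]
opening: 0.0303
grip_force: 60.2
```

Run:
```python
from look import *
im,c=look('e1')
sd=env.read_camera('side');a=cv2.resize(sd[210:300,250:350],(400,360),interpolation=2);b=cv2.resize(im[60:340,130:430],(386,360))
cv2.imwrite('pics/v5.png',np.hstack([a,b])[:,:,::-1])
```

```text
t 8.7833 tcp [ 0.5006 -0.2075  0.0341] q [1.000e-04 1.339e-01 9.910e-01 1.000e-04] J [-0.11  0.53  0.49  2.08 -0.41  0.63  1.96] F [-0.4  0.1 -0.4] qv 0.001
```

View pics/v5.png

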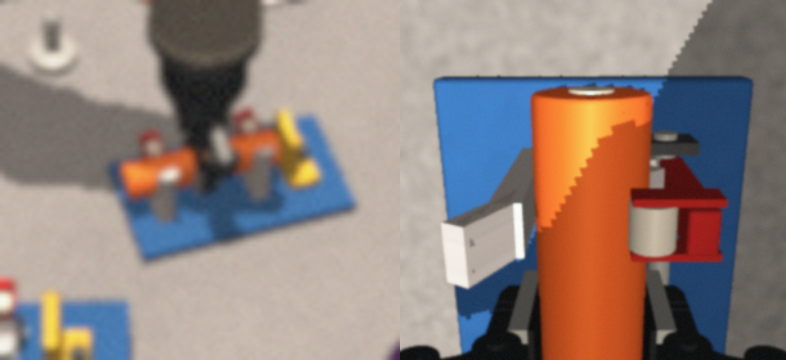

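The slug lies in the forks with the roller over it. I press down a little more to confirm it has bottomed.

Request:
apply_moves(
  rows=[
    [[0,0,-0.05],[0,0,0],1],
    [[0,0,-0.1],[0,0,0],1],
    [[0,0,-0.15],[0,0,0],1],
    [[0,0,-0.15],[0,0,0],1],
    [[0,0,-0.15],[0,0,0],1],
  ],
)

```text
time: 9.3
tcp_pos: [0.5008, -0.2073, 0.0333]
tcp_rot: [0.0, 0.134, 0.991, 0.0]
contact_force: [-3.9, 4.0, 14.6]
opening: 0.0303
grip_force: 62.2
```

Request:
apply_moves(
  rows=[
    [[0,0,0.08],[0,0,0],1],
    [[0.12,-0.03,0.08],[0,0,0],1],
    [[0.24,-0.07,0.08],[0,0,0],1],
    [[0.36,-0.1,0.08],[0,0,0],1],
    [[0.48,-0.13,0.08],[0,0,0],1],
  ],
)

```text
time: 9.72
tcp_pos: [0.5027, -0.2077, 0.0331]
tcp_rot: [-0.003, 0.134, 0.991, 0.001]
contact_force: [-23.3, 12.2, 29.2]
opening: 0.0297
grip_force: 63.1
```

Request:
apply_moves(
  rows=[
    [[0.05,-0.01,0],[0,0,0],1],
    [[0.1,-0.03,0],[0,0,0],1],
    [[0.1,-0.03,0],[0,0,0],1],
    [[0.1,-0.03,0],[0,0,0],1],
    [[0.1,-0.03,0],[0,0,0],1],
  ],
)

```text
time: 10.13
tcp_pos: [0.5027, -0.2077, 0.0331]
tcp_rot: [-0.003, 0.134, 0.991, 0.002]
contact_force: [-24.4, 12.0, 29.5]
opening: 0.0303
grip_force: 63.5
```

The slug moved only 2 mm while the vertical load rose. I relieve the vertical load to see whether it was friction.

Request:
apply_moves(
  rows=[
    [[0,0,0.05],[0,0,0],1],
    [[0,0,0.1],[0,0,0],1],
    [[0,0,0.15],[0,0,0],1],
    [[0,0,0.2],[0,0,0],1],
    [[0,0,0.2],[0,0,0],1],
  ],
)

```text
time: 10.55
tcp_pos: [0.506, -0.2094, 0.0352]
tcp_rot: [-0.0, 0.134, 0.991, -0.0]
contact_force: [-2.1, 1.0, -2.8]
opening: 0.0304
grip_force: 59.9
```

Run:
```python
from look import *
im,c=look('f1');s=env.sense();print(s['contact_force'],s['moment'])
for t in('e1','f1'):
    im,c=load(t);a=blobs(im,'orange',3000)[0][:,0].astype(float);k=a[a[:,1]<a[:,1].min()+4]
    p=(k[:,0].mean(),a[:,1].min());X=plane(c,p,.066);w=X[:2]-[.5046,-.2087];r=np.radians(-15.36)
    print(t,p,X.round(4),'clip x',w@[np.cos(r),np.sin(r)])
```

```text
t 10.55 tcp [ 0.506  -0.2094  0.0352] q [-3.00e-04  1.34e-01  9.91e-01 -1.00e-04] J [-0.11  0.53  0.49  2.06 -0.41  0.64  1.96] F [-2.1  1.  -2.8] qv 0.002
[-2.14796133  0.71606742 -3.31496734] [0.13300107 0.59255541 0.07164278]
e1 (np.float64(278.89285714285717), np.float64(129.0)) [ 0.4311 -0.1889  0.066 ] clip x -0.07611995854537869
f1 (np.float64(277.72727272727275), np.float64(129.0)) [ 0.4365 -0.1911  0.066 ] clip x -0.07034196691851631
```

It was friction; the slug slides freely with the load off. About 2–3 mm remain.

Request:
apply_moves(
  rows=[
    [[0.05,-0.01,0],[0,0,0],1],
    [[0.1,-0.03,0],[0,0,0],1],
    [[0.15,-0.04,0],[0,0,0],1],
    [[0.15,-0.04,0],[0,0,0],1],
    [[0.15,-0.04,0],[0,0,0],1],
  ],
)

```text
time: 11.02
tcp_pos: [0.506, -0.2093, 0.0348]
tcp_rot: [-0.002, 0.134, 0.991, 0.0]
contact_force: [-9.8, 2.8, 0.3]
opening: 0.0301
grip_force: 60.2
```

Request:
apply_moves(
  rows=[
    [[0.04,-0.01,0],[0,0,0],1],
    [[0.08,-0.02,0],[0,0,0],1],
    [[0.1,-0.03,0],[0,0,0],1],
    [[0.1,-0.03,0],[0,0,0],1],
    [[0.1,-0.03,0],[0,0,0],1],
  ],
)

```text
time: 11.43
tcp_pos: [0.5061, -0.2093, 0.0346]
tcp_rot: [-0.002, 0.134, 0.991, 0.001]
contact_force: [-14.5, 3.8, 3.2]
opening: 0.0303
grip_force: 60.3
```

The resistance now lies exactly along the clip axis at about 15 N with no motion, so the slug is on the stop. I ease off and let go.

Request:
apply_moves(
  rows=[
    [[-0.1,0.03,0],[0,0,0],1],
    [[-0.2,0.05,0],[0,0,0],1],
    [[-0.2,0.05,0],[0,0,0],1],
    [[-0.2,0.05,0],[0,0,0],0.85],
    [[-0.2,0.05,0],[0,0,0],0.6],
  ],
)

```text
time: 11.85
tcp_pos: [0.5068, -0.2097, 0.0354]
tcp_rot: [0.0, 0.134, 0.991, -0.0]
contact_force: [-0.1, 0.5, -0.2]
opening: 0.0343
grip_force: 0.0
```

Request:
apply_moves(
  rows=[
    [[0,0,0],[0,0,0],0.4],
    [[0,0,0],[0,0,0],0.2],
    [[0,0,0],[0,0,0],0.15],
    [[0,0,0],[0,0,0],0.15],
    [[0,0,0],[0,0,0],0.15],
  ],
)

```text
time: 12.27
tcp_pos: [0.5069, -0.2096, 0.0355]
tcp_rot: [0.0, 0.134, 0.991, -0.0]
contact_force: [-0.2, -0.1, 0.1]
opening: 0.0725
grip_force: 0.0
```

Request:
apply_moves(
  rows=[
    [[0,0,1],[0,0,0],0.15],
    [[0,0,3],[0,0,0],0.15],
    [[0,0,6],[0,0,0],0.15],
    [[0,0,10],[0,0,0],0.15],
    [[-1,0,14],[0,0,0],0.15],
  ],
)

```text
time: 12.68
tcp_pos: [0.4972, -0.2095, 0.1772]
tcp_rot: [-0.0, 0.134, 0.991, -0.0]
contact_force: [0.8, 0.6, 0.3]
opening: 0.0725
grip_force: 0.0
```

Request:
apply_moves(
  rows=[
    [[-1,3,2],[0,0,0],0.15],
    [[-2,4,4],[0,0,0],0.15],
    [[-2,5,6],[0,0,0],0.15],
    [[-2,5,6],[0,0,0],0.15],
    [[-2,5,6],[0,0,0],0.15],
  ],
)

```text
time: 13.1
tcp_pos: [0.4773, -0.1591, 0.2368]
tcp_rot: [0.001, 0.133, 0.991, 0.001]
contact_force: [-0.0, -0.7, -0.6]
opening: 0.0727
grip_force: 0.0
```

Run:
```python
from look import *
im,c=look('g1')
u,v=proj(c,(.523,-.214,.05)).astype(int);print(u,v)
x0,y0=max(0,u-120),max(0,v-120);y=im[y0:v+120,x0:u+120];print('off',x0,y0,y.shape)
cv2.imwrite('pics/g1c.png',cv2.resize(y,None,fx=2.5,fy=2.5,interpolation=2)[:,:,::-1][:600,:800])
```

```text
t 13.1 tcp [ 0.4773 -0.1591  0.2368] q [1.400e-03 1.334e-01 9.911e-01 6.000e-04] J [-0.39  0.15  0.66  2.01 -0.11  1.02  1.62] F [-0.  -0.7 -0.6] qv 0.041
237 242
off 117 122 (240, 240, 3)
```

View pics/g1c.png

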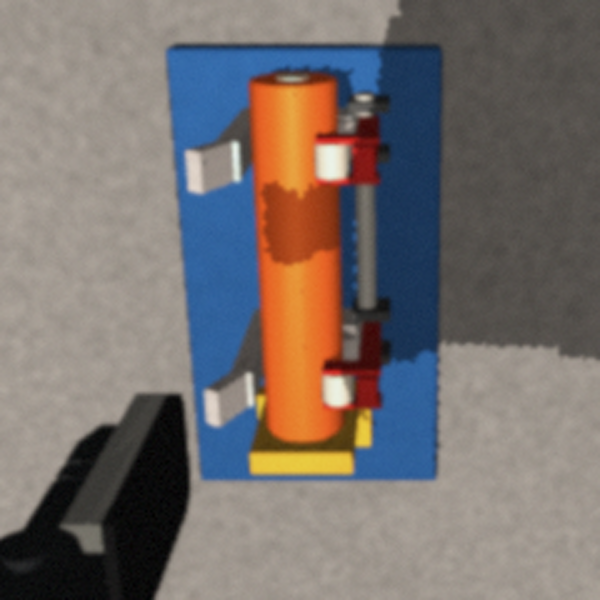

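The slug lies in both forks with both rollers over it and its end at the stop. I measure the gap and the jaw.

Run:
```python
from look import *
im,c=load('g1');r=np.radians(-15.36);u=np.array([np.cos(r),np.sin(r)]);v=np.array([-u[1],u[0]])
def cl(p,z):
    X=plane(c,(p[0]/2.5+117,p[1]/2.5+122),z);w=X[:2]-[.5046,-.2087];return (np.array([w@u,w@v])*1e3).round(1)
print('slug front top',cl((305,442),.066),'stop edge',cl((303,452),.072),'rear top',cl((292,82),.066))
print('rear sides',cl((251,95),.05),cl((338,95),.05),'front sides',cl((266,425),.05),cl((343,425),.05))
print('rollers',cl((333,158),.072),cl((339,387),.072))
```

```text
slug front top [71.6  1.4] stop edge [72.3  1.2] rear top [-69.4   1.8]
rear sides [-61.9 -15.1] [-61.9  16.2] front sides [ 73.5 -16.2] [73.5 15.2]
rollers [-44.2  15.6] [44.2 15.7]
```

```bash
python3 -c "
from plant import env
print(env.job_done())"
```

```text
the job is handed in; nothing more can be done
None
```

I clipped the orange slug into both forks of the smaller clip, slid it to the yellow stop, let go and handed the job in at about 13 s; the last wrist view put the jaw shut and the slug's end about 0.7 mm from the stop face, give or take 1 mm, but no verdict came back.

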